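# Sort the blue mosaic pebbles through the tray's gate

## Task

Sort the blue mosaic pebbles out of the tray: with the fingertips, gently slide the three blue ones along the deck and through the gate one at a time, so that each has dropped into the catch slot before the next one follows. Do not pinch or lift any pebble, keep the red ones in the tray in front of the gate, and leave the glue bottle and the paint pot standing where they are.

Things in the scene. Friction and masses are not known exactly. Their poses are not given: they have to be found in the camera images.
- tray: plywood sorting tray fixed on the bench, 331 mm along its x, 310 mm along its y. Origin at bench level; x points along the tray to the gate and catch slot, y to its left, z up. Flat deck 60 mm above the bench, free from x = -145 to +100 and y = -145 to +145 mm; rims and battens stand 14 mm above it. Slanting battens lead from the side rims (x = 66 mm) to the gate posts (x = 100 mm)
- gate (a point): middle of the gate at deck height: a 44 mm wide gap (tray y = -22 to +22 mm) in the 6 mm thick fence that crosses the tray (tray x = 100 to 106 mm; this point x = 103, y = 0). Same axes as the tray. A pebble whose centre is pushed past the fence's far face (x = 106 mm) tips into the slot by itself, so the fingers need not pass the gate
- slot (a point): middle of the catch slot's mouth at deck height (tray x = 136 mm, y = 0; same axes). The slot is a cut-out of the deck right behind the fence, x = 106 to 166 mm, y = -55 to +55 mm, with a steel tin below it whose floor is 56 mm under the deck
- blue1: one of the three cobalt blue glazed ceramic mosaic pebbles: a round, slightly domed disc 30 mm across and 12 mm thick (its widest part is 3 to 8 mm above the deck), about 16 g, lying flat and loose on the tray's deck; slides rather than rolls. Origin: centre of its underside, z axis up
- blue2: one of the three cobalt blue glazed ceramic mosaic pebbles: a round, slightly domed disc 30 mm across and 12 mm thick (its widest part is 3 to 8 mm above the deck), about 16 g, lying flat and loose on the tray's deck; slides rather than rolls. Origin: centre of its underside, z axis up
- blue3: one of the three cobalt blue glazed ceramic mosaic pebbles: a round, slightly domed disc 30 mm across and 12 mm thick (its widest part is 3 to 8 mm above the deck), about 16 g, lying flat and loose on the tray's deck; slides rather than rolls. Origin: centre of its underside, z axis up
- red1: one of the two red glazed ceramic mosaic pebbles: a round, slightly domed disc 30 mm across and 12 mm thick (its widest part is 3 to 8 mm above the deck), about 16 g, lying flat and loose on the tray's deck; slides rather than rolls. Origin: centre of its underside, z axis up; to be kept in the tray, may be nudged
- red2: one of the two red glazed ceramic mosaic pebbles: a round, slightly domed disc 30 mm across and 12 mm thick (its widest part is 3 to 8 mm above the deck), about 16 g, lying flat and loose on the tray's deck; slides rather than rolls. Origin: centre of its underside, z axis up; to be kept in the tray, may be nudged
- glue: white glue bottle with a yellow label and orange cap, 54 mm in diameter, 150 mm tall, standing loose on the bench behind the tray's back rim. Origin: centre of its underside
- pot: green paint pot with a white lid, 60 mm in diameter, 60 mm tall, standing loose on the bench behind the tray's back rim. Origin: centre of its underside
Not all that is in view belongs to the job. Leave any grey, pink or turquoise look-alike of the red1 alone.

How it is judged:
On the way, in this order (a step that is already met when the one before it is completed fails the run):
1. one blue pebble, and only one, lies in the catch slot ((((height (world z) of blue1 below 0.045 m and horizontal distance between blue1 and slot below 0.07 m) and not (height (world z) of blue2 below 0.045 m and horizontal distance between blue2 and slot below 0.07 m) and not (height (world z) of blue3 below 0.045 m and horizontal distance between blue3 and slot below 0.07 m)) or (not (height (world z) of blue1 below 0.045 m and horizontal distance between blue1 and slot below 0.07 m) and (height (world z) of blue2 below 0.045 m and horizontal distance between blue2 and slot below 0.07 m) and not (height (world z) of blue3 below 0.045 m and horizontal distance between blue3 and slot below 0.07 m)) or (not (height (world z) of blue1 below 0.045 m and horizontal distance between blue1 and slot below 0.07 m) and not (height (world z) of blue2 below 0.045 m and horizontal distance between blue2 and slot below 0.07 m) and (height (world z) of blue3 below 0.045 m and horizontal distance between blue3 and slot below 0.07 m)))), for 0.2 s.
2. a second blue pebble has followed, the third has not ((((height (world z) of blue1 below 0.045 m and horizontal distance between blue1 and slot below 0.07 m) and (height (world z) of blue2 below 0.045 m and horizontal distance between blue2 and slot below 0.07 m) and not (height (world z) of blue3 below 0.045 m and horizontal distance between blue3 and slot below 0.07 m)) or ((height (world z) of blue1 below 0.045 m and horizontal distance between blue1 and slot below 0.07 m) and not (height (world z) of blue2 below 0.045 m and horizontal distance between blue2 and slot below 0.07 m) and (height (world z) of blue3 below 0.045 m and horizontal distance between blue3 and slot below 0.07 m)) or (not (height (world z) of blue1 below 0.045 m and horizontal distance between blue1 and slot below 0.07 m) and (height (world z) of blue2 below 0.045 m and horizontal distance between blue2 and slot below 0.07 m) and (height (world z) of blue3 below 0.045 m and horizontal distance between blue3 and slot below 0.07 m)))), for 0.2 s.
3. the third blue pebble has followed (((height (world z) of blue1 below 0.045 m and horizontal distance between blue1 and slot below 0.07 m) and (height (world z) of blue2 below 0.045 m and horizontal distance between blue2 and slot below 0.07 m) and (height (world z) of blue3 below 0.045 m and horizontal distance between blue3 and slot below 0.07 m))), for 0.2 s.
At the end, for the whole second after the job is handed in: All three blue pebbles lie down in the tin of the catch slot (at least 15 mm below the deck), both red ones lie flat and still on the deck on the near side of the gate (centre at least 10 mm short of the fence), and the glue bottle and paint pot stand within 20 mm of where they were (height (world z) of each of blue1, blue2, blue3 below 0.045 m and horizontal distance between each of blue1, blue2, blue3 and slot below 0.07 m and height (world z) of red1 between 0.055 and 0.066 m and x of each of red1, red2 in the frame of tray below 0.09 m and height (world z) of red2 between 0.055 and 0.066 m and linear speed of each of red1, red2 below 0.02 m/s and distance of each of glue, pot from where it was at the start of the episode below 0.02 m and angle between each of glue, pot's own z axis and vertical below 0.1 rad); the robot touches nothing.
It fails at once if a pebble is lifted (its underside centre rises more than 11 mm off the deck) (height (world z) of any of blue1, blue2, blue3, red1, red2 above 0.071 m).
It fails at once if a pebble is pinched or pressed hard (more than 15 N between the fingers and it) (contact force between the fingers and blue1 above 15 N or contact force between the fingers and blue2 above 15 N or contact force between the fingers and blue3 above 15 N or contact force between the fingers and red1 above 15 N or contact force between the fingers and red2 above 15 N).
It fails at once if a red pebble goes through the gate (x of any of red1, red2 in the frame of tray above 0.103 m).
It fails at once if the glue bottle or the paint pot is shoved more than 20 mm or knocked over (distance of any of glue, pot from where it was at the start of the episode above 0.02 m or angle between any of glue, pot's own z axis and vertical above 0.35 rad).
It also fails if it takes over 64 s, if anything falls off the work surface, if the arm or the gripper's body presses on something with over 40 N, if the wrist force passes 120 N, or if a joint passes its speed limit or range.

## Robot

A 6-joint arm with a two-finger parallel gripper is mounted at the origin on the work surface. World frame = base frame: x ahead of the robot, y to its left, z up, the work surface at z = 0. Lengths are in m, angles in rad, forces in N, time in s.
With the tool pointing down it reaches from about 0.4 to 0.925 m from the base axis. Payload 3.4 kg.
Tool frame: the origin (TCP) lies midway between the tips of the shut fingers; the grasp point (between the pads) lies 19 mm behind it (robot.tcp_to_grasp is the z of the grasp point in the tool frame, in m); z points along the fingers, x is the direction in which the jaws open and shut, and the axes are right-handed (so a half turn about z gives the same grasp; the last joint's range is limited). The gripper opens to 85 mm and grips with 20 to 120 N. Pads are 22 mm wide; open, the fingers measure 114 mm over their backs; the gripper's body (76 mm by 85 mm) begins 54 mm behind the grasp point. The pads swing forward as they close: fully open they stand 13 mm farther back than shut.
Start: joints at [-1.256, 0.307, 1.506, -0, 1.328, -0.073], TCP at [0.218, -0.532, 0.231] pointing down, gripper open.
Joint ranges: [-3.12, 3.12], [-1.05, 2.28], [0.14, 2.33], [-1.42, 4.57], [0.1, 2.73], [-2.68, 2.68]. Speed limits (rad/s): [2.57, 2.57, 3.14, 3.14, 3.14, 3.14].

## Interface

Orientations are given as [roll, pitch, yaw] about the fixed x, y, z axes, in that order (R = Rz(yaw) Ry(pitch) Rx(roll)).
In Python, from cell import readout, vision, robot gives the robot as it stands.
- The arm moves only by the tool send_rows, never from a script. Its argument "moves" is text: rows parted by semicolons, each of 7 numbers parted by spaces: the turn, a rotation vector about the world's x, y, z in rad, then the shift along the world's x, y, z in cm, then the opening, from -1 (shut) to 1 (fully open), so that 0 is half open. A call has 1 to 12 rows; each row is the pose to reach, as a shift and turn from the pose commanded when the call began; what a row does not reach only later rows make up. A row lasts 1/12 s, in which the tool goes at most 41.7 mm and 7.16 degrees, less where a joint would pass 70% of its speed; a pose out of reach is approached as far as the arm can. A call with a gripper value outside its range is refused whole. The fingers move at their own pace and stop on an object; "force" is the grip in N (left out, the last holds). Time passes only in rows, so rows that repeat a pose let the fingers close. It gives the time, the measured TCP pose, the force and the opening at its end, in the units of the state.
- readout.state(): the state, without advancing time (a new reading comes with each control period).
- vision.snapshot(name): name is "scene" or "top" or "wrist"; returns a dict with "color" (384x512x3 uint8, blue, green, red), "camera_matrix" (3x3 intrinsics, pixels), "pose" (4x4, takes a point from camera to world coordinates). Camera axes: x right, y down, z forward; pixel columns grow to the right and rows downward; lengths in m; the calibration is good to about 2 mm. A picture is of the moment at which its call begins. There is no depth.
- robot.sign_off(): hands the job in, once; it reports no verdict.
The state is a dict: "t": time; "joints": joint angles; "joint_vel": joint speeds; "effort": joint torques, N m; "eef_pos": TCP position; "tool_rot": TCP orientation; "contact_force": force on the tool from outside, world axes, zero at the start; "moment": the same for the moment, N m; "width": opening from 0.0 (shut) to 1.0 (fully open).
Only numpy, scipy, OpenCV 4.12 (cv2) and the standard library are available. Lean on these libraries where they do the work, as an engineer would, in place of code of your own. Each camera call takes 0.05 s, during which the arm holds its last target. There are 200 camera calls.

## Working session

There is one attempt and no reset: what is moved stays moved. The work goes in short steps, Python scripts to look and compute and a tool call to move; the robot and the scene stay as the last step left them, time stands still between calls to the robot, and variables do not carry over. Pictures are saved under pics/ and viewed, about 8 in all and at most 12, crops included, and the job is handed in when it is done.

Besides the shell and the picture viewer there is one more tool, called as name(argument=value, ...) on one line, values as JSON. send_rows: Moves the arm, as the interface text tells. Its arguments: {"type":"object","properties":{"moves":{"type":"string"},"force":{"type":"number"}},"required":["moves"]}

```bash
mkdir -p pics; ls
python3 - <<'E'
from cell import readout, vision, robot
import cv2
s=readout.state();print({k:s[k] for k in('t','eef_pos','tool_rot','width')})
for n in('top','scene'):
    d=vision.snapshot(n);cv2.imwrite(f'pics/{n}0.png',d['color']);print(n,d['camera_matrix'].round(1).tolist(),d['pose'].round(3).tolist())
E
```

```text
pics
{'t': 0.0, 'eef_pos': array([ 0.21773425, -0.53141443,  0.23039036]), 'tool_rot': array([-3.14143856e+00,  2.05447726e-03, -1.18196022e+00]), 'width': 0.9976165966062941}
top [[447.8, 0.0, 253.2], [0.0, 447.8, 194.0], [0.0, 0.0, 1.0]] [[0.023, -0.991, 0.134, 0.493], [-1.0, -0.024, -0.008, -0.01], [0.012, -0.133, -0.991, 0.957], [0.0, 0.0, 0.0, 1.0]]
scene [[498.1, 0.0, 254.3], [0.0, 498.1, 195.8], [0.0, 0.0, 1.0]] [[-0.711, 0.564, -0.421, 1.01], [0.703, 0.58, -0.411, 0.384], [0.013, -0.588, -0.809, 0.874], [0.0, 0.0, 0.0, 1.0]]
```

View pics/top0.png

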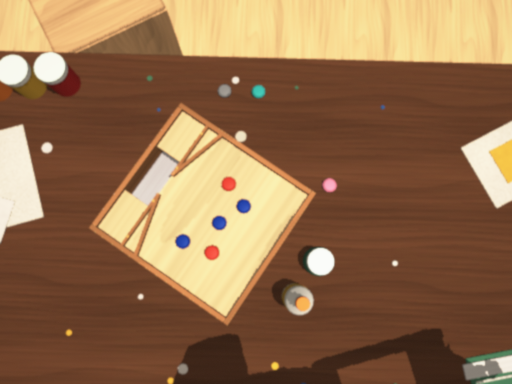

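View pics/scene0.png

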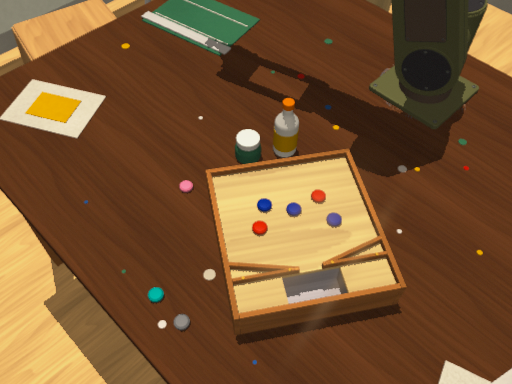

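The top view shows the tray with its gate towards the upper left. Blues are at about (244,206), (219,223) and (183,241), reds at (229,184) and (212,253). The pot (320,262) and glue bottle (298,300) stand behind the back rim. In the scene view the slot is at (315,283).

```bash
cat > h.py <<'E'
from cell import readout, vision, robot
import cv2, numpy as np, json
from scipy.optimize import least_squares
def ray(d,px,z):
    K,T=d['camera_matrix'],d['pose']; px=np.atleast_2d(px).astype(float)
    r=np.c_[px,np.ones(len(px))]@np.linalg.inv(K).T@T[:3,:3].T
    return T[:3,3]+r*((z-T[2,3])/r[:,2])[:,None]
def proj(d,P):
    T=d['pose'];c=(np.atleast_2d(P)-T[:3,3])@T[:3,:3]; q=c@d['camera_matrix'].T
    return q[:,:2]/q[:,2:]
def blobs(d,col,amin=40):
    h=cv2.cvtColor(d['color'],cv2.COLOR_BGR2HSV);H,S,V=cv2.split(h)
    m=((H>105)&(H<130)&(S>110)&(V>50)) if col=='b' else (((H<6)|(H>174))&(S>170)&(V>100))
    n,l,st,c=cv2.connectedComponentsWithStats(m.astype(np.uint8))
    return [(c[i],st[i,4]) for i in range(1,n) if st[i,4]>amin]
def totray(P,tr): 
    x,y,a=tr;c,s=np.cos(a),np.sin(a);d=np.atleast_2d(P)[:,:2]-[x,y]
    return np.c_[d@[c,s],d@[-s,c]]
def toworld(Q,tr):
    x,y,a=tr;c,s=np.cos(a),np.sin(a);Q=np.atleast_2d(Q)
    return np.c_[x+Q[:,0]*c-Q[:,1]*s,y+Q[:,0]*s+Q[:,1]*c]
E
python3 - <<'E'
from h import *
D={n:vision.snapshot(n) for n in('top','scene')}
C={'top':[(182,104),(313,193),(227,323),(92,227)],'scene':[(234,322),(207,170),(349,152),(399,282)]}
# order: front-right?, consistent corners by world position
for n in D: print(n,ray(D[n],C[n],.074).round(3).tolist())
for n in D:
    for c in 'br':
        for q,a in blobs(D[n],c): print(n,c,q.round(1),a,ray(D[n],q,.068)[0].round(4))
# enlarge tray crops
a=cv2.resize(D['top']['color'][95:330,85:320],None,fx=2.5,fy=2.5,interpolation=cv2.INTER_CUBIC)
cv2.imwrite('pics/topc.png',a)
E
```

```text
top [[0.794, 0.132, 0.074], [0.617, -0.137, 0.074], [0.362, 0.027, 0.074], [0.539, 0.297, 0.074]]
scene [[0.802, 0.14, 0.074], [0.617, -0.137, 0.074], [0.368, 0.037, 0.074], [0.542, 0.291, 0.074]]
top b [243.2 205.6] 123 [0.5888 0.0017 0.068 ]
top b [218.8 222.4] 125 [0.5542 0.0493 0.068 ]
top b [182.3 241. ] 129 [0.5158 0.12   0.068 ]
top r [72.7 84.8] 112 [0.8309 0.3595 0.068 ]
top r [228.2 183.5] 127 [0.6327 0.0329 0.068 ]
top r [211.3 252.1] 135 [0.4954 0.0621 0.068 ]
scene b [263.9 204.5] 133 [0.5917 0.0034 0.068 ]
scene b [292.9 208.3] 117 [0.5571 0.0496 0.068 ]
scene r [259.2 227.6] 129 [0.6363 0.0349 0.068 ]
```

View pics/topc.png

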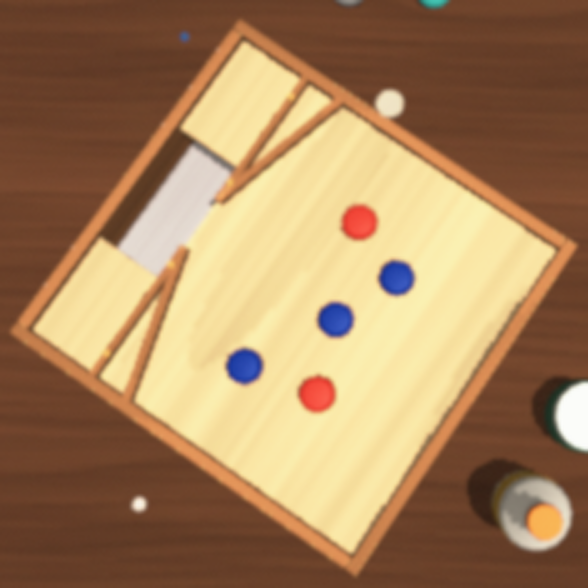

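The crop shows the tray corners at crop pixels (241,20), (576,245), (356,575) and (10,330). The gate post ends are at about (214,203) and (185,247). Next I fit the tray pose.

Run:
```python
from h import *
d=vision.snapshot('top'); s=vision.snapshot('scene')
px=np.array([(241,20),(576,245),(356,575),(10,330)])/2.5+[84.7,94.7]
W=ray(d,px,.074)[:,:2]
Q=np.array([(176,-155),(-155,-155),(-155,155),(176,155)])/1e3
f=lambda p:(toworld(Q,p)-W).ravel()
r=least_squares(f,[.57,.08,1]);tr=r.x;print(tr,np.degrees(tr[2]),(r.fun.reshape(-1,2)*1e3).round(1).tolist())
json.dump(tr.tolist(),open('tray.json','w'))
posts=np.array([(214,203),(185,247)])/2.5+[84.7,94.7]
print('posts',totray(ray(d,posts,.074),tr)*1e3)
# steel tin floor / slot by grey mask
h=cv2.cvtColor(d['color'],cv2.COLOR_BGR2HSV);m=((h[...,1]<50)&(h[...,2]>120)).astype(np.uint8);m[:, :120]=0;m[:,190:]=0;m[:140]=0;m[215:]=0
b=cv2.boxPoints(cv2.minAreaRect(cv2.findNonZero(m)));print('tin',(totray(ray(d,b,.004),tr)*1e3).round().tolist())
for n,D in(('top',d),('scene',s)):
  for c in 'br':
    for q,a in blobs(D,c,30): print(n,c,a,(totray(ray(D,q,.067),tr)*1e3).round(1))
corn=np.array([(234,322),(207,170),(349,152),(399,282)]);print('scene corners',(totray(ray(s,corn,.074),tr)*1e3).round().tolist())
for q,z,nm in((320,262,),.06,'pot'),((303,303),.15,'glue'): print(nm,(totray(ray(d,q,z),tr)*1e3).round())
```

```text
[0.57217941 0.07193202 0.99251486] 56.86691233107449 [[1.7, 0.8], [-0.3, -1.5], [-0.7, 0.3], [-0.8, 0.4]]
posts [[103.68825196 -18.50906259]
 [101.85093031  23.277379  ]]
tin [[167.0, 56.0], [167.0, -57.0], [120.0, -55.0], [121.0, 57.0]]
top b 122 [[-49.7 -52.5]]
top b 125 [[-28.8   2.7]]
top b 129 [[ 9.5 73.5]]
top r 111 [[383.5 -60.1]]
top r 128 [[  0.6 -72.1]]
top r 135 [[-50.1  59. ]]
scene b 134 [[-47.4 -53.5]]
scene b 118 [[-27.9   0.7]]
scene r 126 [[  3.3 -73.9]]
scene corners [[183.0, -155.0], [-150.0, -152.0], [-141.0, 152.0], [167.0, 145.0]]
pot [[-239.  -47.]]
glue [[-240.   37.]]
```

send_rows(moves="0 0 0.604 31.9 55.2 0 -0.6;0 0 0.604 31.9 55.2 0 -0.6;0 0 0.604 31.9 55.2 0 -0.6;0 0 0.604 31.9 55.2 0 -0.6;0 0 0.604 31.9 55.2 0 -0.6;0 0 0.604 31.9 55.2 0 -0.6;0 0 0.604 31.9 55.2 0 -0.6;0 0 0.604 31.9 55.2 0 -0.6;0 0 0.604 31.9 55.2 0 -0.6;0 0 0.604 31.9 55.2 0 -0.6;0 0 0.604 31.9 55.2 0 -0.6;0 0 0.604 31.9 55.2 0 -0.6", force=20)

```text
t: 1.3
eef_pos: [0.4687, -0.0972, 0.2316]
tool_rot: [-3.142, -0.001, -0.578]
contact_force: [0.8, -0.2, 0.4]
width: 0.202
```

send_rows(moves="0 0 0 2 3.4 0 -0.6;0 0 0 4 6.9 0 -0.6;0 0 0 6.9 11.8 0 -0.6;0 0 0 6.9 11.8 0 -0.6;0 0 0 6.9 11.8 -4 -0.6;0 0 0 6.9 11.8 -8 -0.6;0 0 0 6.9 11.8 -11 -0.6;0 0 0 6.9 11.8 -13 -0.6;0 0 0 6.9 11.8 -14.5 -0.6;0 0 0 6.9 11.8 -15.5 -0.6;0 0 0 6.9 11.8 -15.5 -0.6;0 0 0 6.9 11.8 -15.5 -0.6")

```text
t: 2.3
eef_pos: [0.5372, 0.0188, 0.0763]
tool_rot: [3.141, 0.0, -0.578]
contact_force: [-0.1, -0.1, 0.1]
width: 0.2
```

Run:
```python
from h import *
s=readout.state();tr=json.load(open('tray.json'));print(s['eef_pos'],totray(s['eef_pos'],tr),s['contact_force'])
a=vision.snapshot('scene')['color'][130:330,190:420];b=vision.snapshot('wrist')['color']
a=cv2.resize(a,(445,387));b=cv2.resize(b,(350,263));c=np.zeros((387,800,3),np.uint8);c[:,:445]=a;c[:263,450:]=b
cv2.imwrite('pics/c1.png',c)
```

```text
[0.53719521 0.01876965 0.07625855] [[-0.06364019  0.0002381 ]] [-0.12616979 -0.07047897  0.06416663]
```

View pics/c1.png

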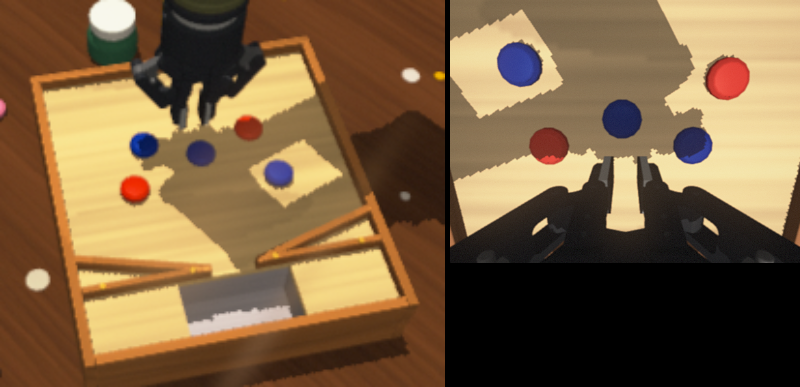

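The fingertips sit just behind the middle blue pebble, and its crop position is (200,153). Now I touch down gently to calibrate the tip height.

send_rows(moves="0 0 0 0 0 -0.5 -0.6;0 0 0 0 0 -1 -0.6;0 0 0 0 0 -1.2 -0.6;0 0 0 0 0 -1.3 -0.6;0 0 0 0 0 -1.4 -0.6;0 0 0 0 0 -1.4 -0.6;0 0 0 0 0 -1.4 -0.6")

```text
t: 2.98
eef_pos: [0.5372, 0.0188, 0.0623]
tool_rot: [-3.142, -0.0, -0.578]
contact_force: [0.5, -0.3, -0.3]
width: 0.201
```

send_rows(moves="0 0 0 0 0 -0.1 -0.6;0 0 0 0 0 -0.1 -0.6;0 0 0 0 0 -0.1 -0.6")

```text
t: 3.23
eef_pos: [0.5371, 0.0188, 0.0613]
tool_rot: [3.142, -0.0, -0.578]
contact_force: [0.0, -0.7, 0.0]
width: 0.202
```

send_rows(moves="0 0 0 0.33 0.5 0 -0.6;0 0 0 0.66 1.0 0 -0.6;0 0 0 0.98 1.5 0 -0.6;0 0 0 1.31 2.0 0 -0.6;0 0 0 1.64 2.51 0 -0.6;0 0 0 1.97 3.01 0 -0.6;0 0 0 2.3 3.52 0 -0.6;0 0 0 2.62 4.02 0 -0.6;0 0 0 2.95 4.52 0 -0.6;0 0 0 3.28 5.02 0 -0.6;0 0 0 3.61 5.53 0 -0.6;0 0 0 3.94 6.03 0 -0.6")

```text
t: 4.23
eef_pos: [0.5768, 0.0796, 0.0613]
tool_rot: [3.142, 0.0, -0.578]
contact_force: [0.2, 0.0, 0.4]
width: 0.2
```

send_rows(moves="0 0 0 0.33 0.5 0 -0.6;0 0 0 0.66 1.0 0 -0.6;0 0 0 0.98 1.5 0 -0.6;0 0 0 1.31 2.0 0 -0.6;0 0 0 1.64 2.51 0 -0.6;0 0 0 1.97 3.01 0 -0.6;0 0 0 2.3 3.52 0 -0.6;0 0 0 2.62 4.02 0 -0.6;0 0 0 2.95 4.52 0 -0.6;0 0 0 3.28 5.02 0 -0.6;0 0 0 3.28 5.02 0 -0.6")

```text
t: 5.15
eef_pos: [0.6104, 0.1305, 0.0614]
tool_rot: [-3.14, -0.001, -0.577]
contact_force: [1.0, 0.4, 0.3]
width: 0.201
```

```bash
cat > look.py <<'E'
from h import *
import sys
s=readout.state();tr=json.load(open('tray.json'));print(s['t'],s['eef_pos'],(totray(s['eef_pos'],tr)*1e3).round(1),s['contact_force'].round(1))
for n in('top','scene'):
  D=vision.snapshot(n)
  for c in 'br':
    for q,a in blobs(D,c,25):
      p=(totray(ray(D,q,.067),tr)*1e3).round(1)[0]
      if abs(p[0])<180 and abs(p[1])<160: print(n,c,a,p)
if len(sys.argv)>1:
  cv2.imwrite(sys.argv[1],cv2.resize(D['color'][130:340,190:420],None,fx=2.5,fy=2.5))
E
python3 look.py pics/c2.png
```

```text
5.15 [0.6103753  0.13047016 0.06137506] [[69.9  0. ]] [1.  0.4 0.3]
top b 122 [-49.7 -52.5]
top r 128 [  0.6 -72.1]
top r 135 [-50.1  59. ]
scene b 134 [-47.4 -53.5]
scene b 33 [103.8   3. ]
scene r 102 [  4.  -74.4]
```

View pics/c2.png

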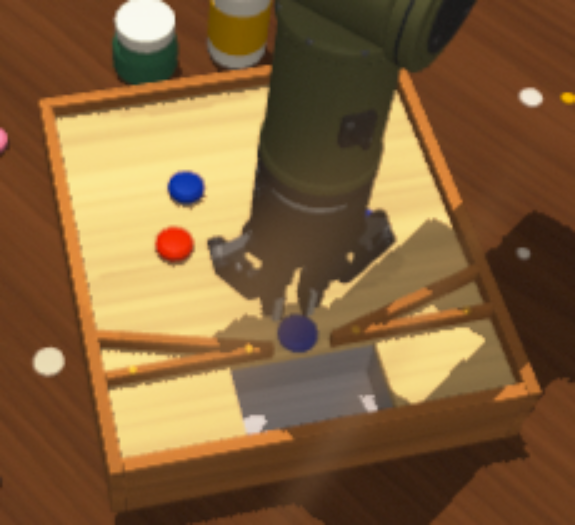

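The pebble is in the gate mouth at crop (298,332), centred between the posts. I continue pushing.

send_rows(moves="0 0 0 0.33 0.5 0 -0.6;0 0 0 0.77 1.17 0 -0.6;0 0 0 0.82 1.26 0 -0.6;0 0 0 0.82 1.26 0 -0.6")

```text
t: 5.58
eef_pos: [0.6182, 0.1425, 0.0614]
tool_rot: [-3.141, -0.0, -0.577]
contact_force: [-0.6, -0.2, -0.2]
width: 0.198
```

```bash
python3 look.py
```

```text
5.5833 [0.61815708 0.14251796 0.06135419] [[84.2  0.1]] [-0.6 -0.2 -0.2]
top b 122 [-49.7 -52.5]
top b 113 [ 8.4 72.6]
top r 128 [  0.6 -72.1]
top r 136 [-50.1  59. ]
scene b 134 [-47.4 -53.5]
scene b 118 [121.2  -3. ]
scene r 106 [  4.1 -74.3]
```

send_rows(moves="0 0 0 -0.8 -1.25 0 -0.6;0 0 0 -1.64 -2.51 0.5 -0.6;0 0 0 -3 -4.6 3 -0.6;0 0 0 -4.4 -6.7 6 -0.6;0 0 0 -4.4 -6.7 6 -0.6;0 0 0 -4.4 -6.7 6 -0.6")

```text
t: 6.18
eef_pos: [0.5732, 0.0729, 0.1235]
tool_rot: [-3.14, -0.003, -0.581]
contact_force: [-0.3, 0.0, 0.4]
width: 0.199
```

```bash
python3 look.py
python3 - <<'E'
from h import *
tr=json.load(open('tray.json'));T=vision.snapshot('top');S=vision.snapshot('scene')
for n,D in(('top',T),('scene',S)):
  for q,a in blobs(D,'b',20):
    print(n,a,[(z,(totray(ray(D,q,z),tr)*1e3).round(1)[0].tolist()) for z in(.012,.067)])
# plan: pebble -> TCP poses
def plan(p,goal,back):
    p,g=np.array(p,float),np.array(goal,float);u=(g-p)/np.linalg.norm(g-p)
    return [toworld(q/1e3,tr)[0].round(4) for q in(p-u*(23.4+back),g-u*23.4)],np.degrees(np.arctan2(u[1],u[0]))
for p,g in(((9,73),(45,0)),((-48.5,-53),(-15,0))): print(p,g,plan(p,g,12))
E
```

```text
6.1833 [0.57316709 0.07288006 0.12348286] [[ 1.3 -0.3]] [-0.3  0.   0.4]
top b 122 [-49.7 -52.5]
top b 99 [ 8.  74.8]
top r 64 [ -3.6 -75.7]
scene b 133 [-47.4 -53.6]
scene b 164 [149.2 -13.6]
scene r 68 [-46.5  57.4]
scene r 114 [  3.4 -74.1]
top 122 [(0.012, [-45.9, -57.0]), (0.067, [-49.7, -52.5])]
top 100 [(0.012, [15.2, 77.9]), (0.067, [7.8, 74.7])]
scene 134 [(0.012, [-84.7, -43.8]), (0.067, [-47.4, -53.5])]
scene 169 [(0.012, [125.8, -0.9]), (0.067, [149.7, -13.4])]
(9, 73) (45, 0) ([array([0.4808, 0.1236]), array([0.5735, 0.1124])], np.float64(-63.749757630311116))
(-48.5, -53) (-15, 0) ([array([ 0.6048, -0.0298]), array([0.5737, 0.0381])], np.float64(57.704023614056844))
```

The first pebble is in the tin: its ray at z = 0.012 gives (126,-1). Next is the blue at (-48,-53).

send_rows(moves="0 0 0.12 0 -3.5 0 -0.6;0 0 0.245 1.5 -7 0 -0.6;0 0 0.37 3.1 -10.3 0 -0.6;0 0 0.495 3.1 -10.3 0 -0.6;0 0 0.62 3.1 -10.3 0 -0.6;0 0 0.745 3.1 -10.3 0 -0.6;0 0 0.87 3.1 -10.3 0 -0.6;0 0 0.98 3.1 -10.3 -1 -0.6;0 0 1.007 3.1 -10.3 -3 -0.6;0 0 1.007 3.1 -10.3 -5 -0.6;0 0 1.007 3.1 -10.3 -6 -0.6;0 0 1.007 3.1 -10.3 -6.2 -0.6")

```text
t: 7.38
eef_pos: [0.6031, -0.0272, 0.0601]
tool_rot: [-3.139, 0.003, 0.43]
contact_force: [-9.8, 1.2, 31.9]
width: 0.199
```

```bash
python3 look.py
```

```text
7.3833 [ 0.60306595 -0.0272312   0.06014506] [[-66.2 -80.1]] [-9.8  1.2 31.9]
top b 69 [113.3   2. ]
top b 79 [-49.4 -48.8]
top b 128 [ 9.  73.4]
top r 27 [-58.7  55. ]
scene b 131 [-47.3 -53.8]
scene b 165 [149.4 -13.3]
scene r 143 [  2.8 -73.6]
```

send_rows(moves="0 0 0 0 0 0.2 -0.6;0 0 0 0 0 0.3 -0.6;0 0 0 0 0 0.3 -0.6")

```text
t: 7.73
eef_pos: [0.6047, -0.0277, 0.0619]
tool_rot: [-3.141, 0.0, 0.43]
contact_force: [0.2, 0.2, 0.6]
width: 0.203
```

send_rows(moves="0 0 0 -0.26 0.55 0 -0.6;0 0 0 -0.52 1.1 0 -0.6;0 0 0 -0.77 1.65 0 -0.6;0 0 0 -1.03 2.2 0 -0.6;0 0 0 -1.29 2.75 0 -0.6;0 0 0 -1.55 3.3 0 -0.6;0 0 0 -1.81 3.85 0 -0.6;0 0 0 -2.07 4.4 0 -0.6;0 0 0 -2.32 4.95 0 -0.6;0 0 0 -2.58 5.5 0 -0.6;0 0 0 -2.84 6.05 0 -0.6;0 0 0 -3.1 6.6 0 -0.6")

```text
t: 8.73
eef_pos: [0.5733, 0.0385, 0.0624]
tool_rot: [3.142, -0.0, 0.429]
contact_force: [0.5, 1.1, -0.1]
width: 0.198
```

send_rows(moves="0 0 0 0.15 -0.33 0 -0.6;0 0 0 0.4 -0.88 0.3 -0.6;0 0 -0.1 0.6 -1.3 2 -0.6;0 0 -0.2 0.6 -1.3 4 -0.6;0 0 -0.32 0 -1.3 4 -0.6;0 0 -0.44 -1 -1.3 4 -0.6;0 0 -0.56 -2 -1.3 4 -0.6;0 0 -0.68 -3 -1.3 4 -0.6;0 0 -0.8 -3 -1.3 4 -0.6;0 0 -0.92 -3 -1.3 4 -0.6;0 0 -1.007 -3 -1.3 4 -0.6;0 0 -1.007 -3 -1.3 4 -0.6")

```text
t: 9.73
eef_pos: [0.5442, 0.024, 0.1027]
tool_rot: [-3.141, -0.001, -0.581]
contact_force: [-0.3, -0.6, -0.1]
width: 0.197
```

```bash
python3 look.py pics/c3.png
```

```text
9.7333 [0.5441902  0.02401971 0.10268959] [[-55.4  -2.7]] [-0.3 -0.6 -0.1]
top b 45 [ 3.8 77.4]
scene b 115 [11.7 72.8]
scene b 166 [149.4 -13.5]
scene r 27 [-49.3  52.9]
scene r 113 [  3.6 -73.8]
```

View pics/c3.png

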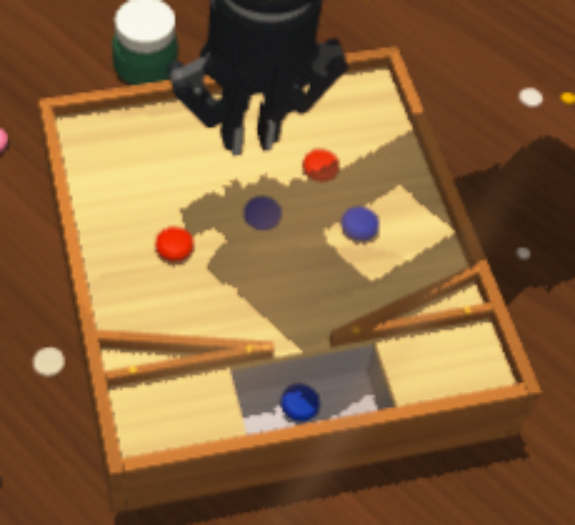

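The picture shows the pebble at crop (263,212), ahead of the fingers and near (-15,0). The first blue lies in the tin at (300,402). I descend and push along +x.

send_rows(moves="0 0 0 -0.23 0.15 -1.5 -0.6;0 0 0 -0.23 0.15 -3 -0.6;0 0 0 -0.23 0.15 -3.8 -0.6;0 0 0 -0.23 0.15 -4 -0.6;0 0 0 0.1 0.65 -4 -0.6;0 0 0 0.43 1.15 -4 -0.6;0 0 0 0.75 1.65 -4 -0.6;0 0 0 1.08 2.15 -4 -0.6;0 0 0 1.41 2.66 -4 -0.6;0 0 0 1.74 3.16 -4 -0.6;0 0 0 2.07 3.67 -4 -0.6;0 0 0 2.39 4.17 -4 -0.6")

```text
t: 10.83
eef_pos: [0.5678, 0.0672, 0.0625]
tool_rot: [3.142, -0.0, -0.578]
contact_force: [-1.0, -0.6, 0.5]
width: 0.2
```

```bash
python3 look.py
```

```text
10.8333 [0.56779613 0.0671957  0.0624808 ] [[-6.4  1.1]] [-1.  -0.6  0.5]
top b 88 [ 9.4 76.6]
top r 83 [-46.6  61.4]
scene b 165 [149.4 -13.6]
scene r 104 [  3.7 -74.3]
```

send_rows(moves="0 0 0 0.34 0.5 0 -0.6;0 0 0 0.68 1.0 0 -0.6;0 0 0 1.01 1.5 0 -0.6;0 0 0 1.35 2.0 0 -0.6;0 0 0 1.68 2.5 0 -0.6;0 0 0 2.02 3.0 0 -0.6;0 0 0 2.36 3.5 0 -0.6;0 0 0 2.69 4.0 0 -0.6;0 0 0 3.03 4.5 0 -0.6;0 0 0 3.36 5.02 0 -0.6;0 0 0 3.7 5.53 0 -0.6;0 0 0 4.03 6.04 0 -0.6")

```text
t: 11.93
eef_pos: [0.6081, 0.1275, 0.0623]
tool_rot: [-3.142, 0.0, -0.578]
contact_force: [0.2, -0.7, 0.1]
width: 0.197
```

send_rows(moves="0 0 0 0.33 0.5 0 -0.6;0 0 0 0.7 1.07 0 -0.6;0 0 0 1.02 1.56 0 -0.6;0 0 0 1.02 1.56 0 -0.6;0 0 0 0.2 0.3 0 -0.6;0 0 0 -1 -1.5 0.5 -0.6;0 0 0 -2.5 -3.8 3 -0.6;0 0 0 -4 -6 6 -0.6;0 0 0 -4 -6 6 -0.6;0 0 0 -4 -6 6 -0.6")

```text
t: 12.77
eef_pos: [0.5685, 0.066, 0.1243]
tool_rot: [-3.139, -0.003, -0.58]
contact_force: [0.1, 0.0, -0.0]
width: 0.202
```

```bash
python3 look.py pics/c4.png
```

```text
12.7667 [0.56850092 0.06602965 0.12430165] [[-7.  -0.1]] [ 0.1  0.  -0. ]
top b 68 [ 9.  78.1]
top r 43 [-43.8  63.2]
scene b 199 [151.1 -12.8]
scene r 46 [-45.2  56.6]
scene r 106 [  3.6 -74.8]
```

View pics/c4.png

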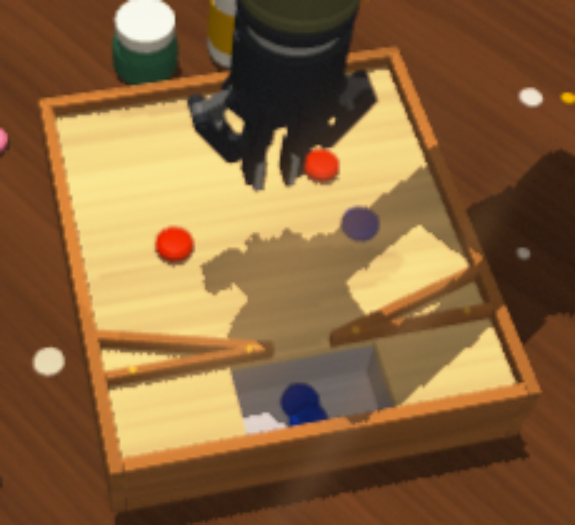

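Both blues are in the tin, at crop about (300,403). The third is still at about (9,73). I go behind it with heading -64° in tray axes.

send_rows(moves="0 0 -0.12 -3 2 0 -0.6;0 0 -0.245 -6 4 0 -0.6;0 0 -0.37 -8.8 5.8 0 -0.6;0 0 -0.495 -8.8 5.8 0 -0.6;0 0 -0.62 -8.8 5.8 0 -0.6;0 0 -0.745 -8.8 5.8 0 -0.6;0 0 -0.87 -8.8 5.8 0 -0.6;0 0 -0.99 -8.8 5.8 0 -0.6;0 0 -1.113 -8.8 5.8 -1 -0.6;0 0 -1.113 -8.8 5.8 -3 -0.6;0 0 -1.113 -8.8 5.8 -4 -0.6;0 0 -1.113 -8.8 5.8 -4 -0.6")

```text
t: 13.87
eef_pos: [0.4775, 0.1255, 0.0791]
tool_rot: [3.135, -0.002, -1.69]
contact_force: [-0.0, 0.7, 0.6]
width: 0.197
```

```bash
python3 look.py
```

```text
13.8667 [0.47748147 0.12546027 0.07913127] [[ -6.9 108.6]] [-0.   0.7  0.6]
top b 141 [120.9   1.8]
top b 98 [ 7.6 71.7]
top r 128 [  0.6 -72.1]
top r 135 [-50.1  59. ]
scene b 69 [10.2 73.9]
scene b 199 [151.1 -12.9]
scene r 112 [  3.5 -74.4]
```

send_rows(moves="0 0 0 0 0 0 -0.6;0 0 0 0 0 0 -0.6")

```text
t: 14.13
eef_pos: [0.4804, 0.1254, 0.0827]
tool_rot: [-3.141, 0.0, -1.691]
contact_force: [0.3, 0.4, -0.0]
width: 0.201
```

send_rows(moves="0 0 0 0 -0.18 -1 -0.6;0 0 0 0 -0.18 -1.7 -0.6;0 0 0 0 -0.18 -2 -0.6;0 0 0 0 -0.18 -2 -0.6;0 0 0 0.6 -0.25 -2 -0.6;0 0 0 1.2 -0.32 -2 -0.6;0 0 0 1.8 -0.4 -2 -0.6;0 0 0 2.4 -0.47 -2 -0.6;0 0 0 3 -0.54 -2 -0.6;0 0 0 3.6 -0.61 -2 -0.6;0 0 0 4.2 -0.68 -2 -0.6;0 0 0 4.8 -0.76 -2 -0.6")

```text
t: 15.13
eef_pos: [0.5283, 0.1173, 0.0623]
tool_rot: [3.141, 0.0, -1.691]
contact_force: [0.0, -0.1, 1.7]
width: 0.2
```

send_rows(moves="0 0 0 0.6 -0.07 0 -0.6;0 0 0 1.2 -0.14 0 -0.6;0 0 0 1.8 -0.22 0 -0.6;0 0 0 2.4 -0.29 0 -0.6;0 0 0 3 -0.36 0 -0.6;0 0 0 3.6 -0.43 0 -0.6;0 0 0 4.2 -0.5 0 -0.6;0 0 0 4.5 -0.54 0 -0.6;0 0 0 4.5 -0.54 0 -0.6;0 0 0 4 -0.48 0 -0.6;0 0 0 3 -0.4 1 -0.6;0 0 0 2 -0.3 4 -0.6")

```text
t: 16.13
eef_pos: [0.5428, 0.1139, 0.0991]
tool_rot: [3.132, -0.002, -1.691]
contact_force: [-0.3, 0.6, 0.5]
width: 0.2
```

```bash
python3 look.py pics/c5.png
```

```text
16.1333 [0.5428212  0.11392551 0.09911379] [[19.1 47.5]] [-0.3  0.6  0.5]
top b 31 [38.7 -5.2]
top r 128 [  0.6 -72.1]
top r 135 [-50.1  59. ]
scene b 201 [151.3 -12.7]
scene r 105 [  4.1 -74.6]
```

View pics/c5.png

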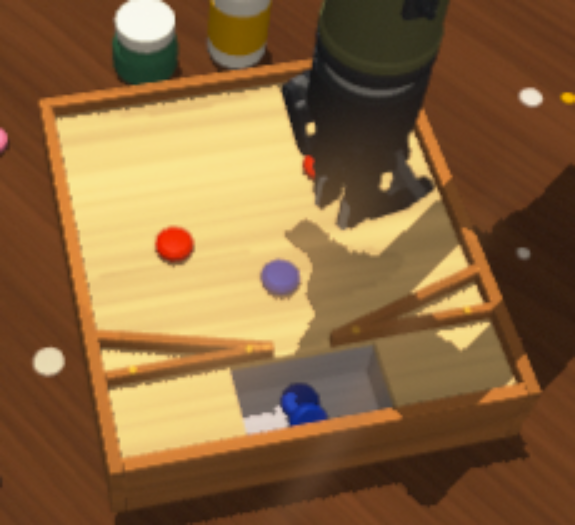

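The pebble is at crop (280,278). I compute its tray position from that.

Run:
```python
from h import *
tr=json.load(open('tray.json'));D=vision.snapshot('scene')
print(totray(ray(D,(190+280/2.5-.3,130+278/2.5-.3),.067),tr)*1e3, toworld([-.0,-.001],tr), readout.state()['eef_pos'])
```

```text
[[47.88432349 -1.37322489]] [[0.57301681 0.07138543]] [0.54736113 0.11482137 0.10478098]
```

send_rows(moves="0 0 0.12 0 -1 0 -0.6;0 0 0.245 0.5 -2.5 0 -0.6;0 0 0.37 1.5 -4.3 0 -0.6;0 0 0.495 2.5 -4.3 0 -0.6;0 0 0.62 2.5 -4.3 0 -0.6;0 0 0.745 2.5 -4.3 0 -0.6;0 0 0.87 2.5 -4.3 0 -0.6;0 0 0.99 2.5 -4.3 0 -0.6;0 0 1.113 2.5 -4.3 0 -0.6;0 0 1.113 2.5 -4.3 -1.5 -0.6;0 0 1.113 2.5 -4.3 -2 -0.6;0 0 1.113 2.5 -4.3 -2 -0.6")

```text
t: 17.28
eef_pos: [0.5706, 0.0714, 0.0807]
tool_rot: [3.139, 0.003, -0.578]
contact_force: [0.5, -0.5, -0.0]
width: 0.205
```

send_rows(moves="0 0 0 0 0 0 -0.6;0 0 0 0 0 0 -0.6")

```text
t: 17.45
eef_pos: [0.5726, 0.0715, 0.0824]
tool_rot: [3.141, 0.0, -0.578]
contact_force: [-0.4, -0.7, -0.1]
width: 0.2
```

```bash
python3 look.py
```

```text
17.45 [0.5726214  0.0714682  0.08242982] [[-0.1 -0.6]] [-0.4 -0.7 -0.1]
top r 34 [ -6.2 -76.8]
scene b 197 [151.1 -12.9]
scene r 108 [  4.1 -74.1]
```

send_rows(moves="0 0 0 0 0 -1 -0.6;0 0 0 0 0 -1.7 -0.6;0 0 0 0 0 -2 -0.6;0 0 0 0 0 -2 -0.6;0 0 0 0.33 0.5 -2 -0.6;0 0 0 0.66 1 -2 -0.6;0 0 0 0.98 1.5 -2 -0.6;0 0 0 1.31 2 -2 -0.6;0 0 0 1.64 2.51 -2 -0.6;0 0 0 1.97 3.01 -2 -0.6;0 0 0 2.3 3.52 -2 -0.6;0 0 0 2.62 4.02 -2 -0.6")

```text
t: 18.55
eef_pos: [0.5993, 0.1123, 0.0624]
tool_rot: [-3.142, -0.0, -0.578]
contact_force: [0.9, -0.9, -0.6]
width: 0.203
```

send_rows(moves="0 0 0 0.33 0.5 0 -0.6;0 0 0 0.66 1.0 0 -0.6;0 0 0 0.98 1.5 0 -0.6;0 0 0 1.31 2.0 0 -0.6;0 0 0 1.69 2.58 0 -0.6;0 0 0 2.02 3.1 0 -0.6;0 0 0 2.02 3.1 0 -0.6;0 0 0 1.2 1.8 0 -0.6;0 0 0 0 0 0.5 -0.6;0 0 0 -1.5 -2.3 3 -0.6;0 0 0 -3 -4.5 7 -0.6;0 0 0 -3 -4.5 11 -0.6")

```text
t: 19.55
eef_pos: [0.5637, 0.064, 0.1667]
tool_rot: [3.134, 0.007, -0.58]
contact_force: [0.6, 0.4, -1.2]
width: 0.197
```

send_rows(moves="0 0 0 -2 -3 3 -0.6;0 0 0 -5 -6 5 -0.6;0 0 0 -8 -9 5 -0.6;0 0 0 -10 -12 5 -0.6;0 0 0 -12 -15 5 -0.6;0 0 0 -14 -18 5 -0.6;0 0 0 -15 -21 5 -0.6;0 0 0 -15 -24 5 -0.6;0 0 0 -15 -27 5 -0.6;0 0 0 -15 -27 5 -0.6;0 0 0 -15 -27 5 -0.6")

```text
t: 20.47
eef_pos: [0.4189, -0.2045, 0.2186]
tool_rot: [-3.141, -0.0, -0.581]
contact_force: [-0.0, -0.2, 0.3]
width: 0.198
```

```bash
python3 look.py pics/c6.png
```

```text
20.4667 [ 0.41891232 -0.20450265  0.21855702] [[-315.3  -22.7]] [-0.  -0.2  0.3]
top b 144 [121.1   0.9]
top r 128 [  0.6 -72.1]
top r 135 [-50.1  59. ]
scene b 246 [147.9 -12.4]
scene r 126 [  3.1 -74.2]
```

View pics/c6.png

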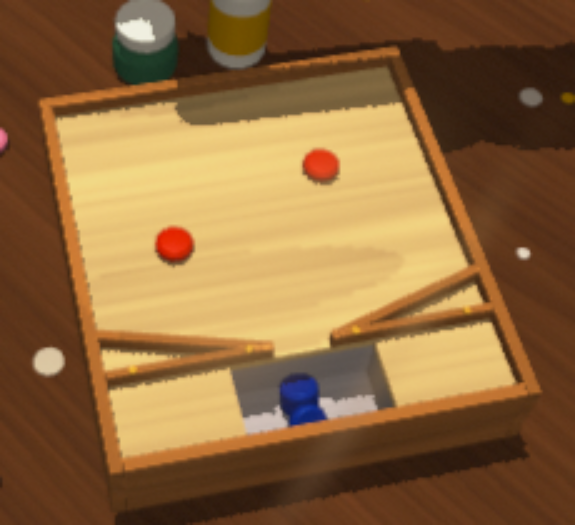

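```bash
python3 -c "
from cell import robot
print(robot.sign_off())"
```

```text
the job is handed in; nothing more can be done
None
```

I slid the three blue pebbles through the gate one at a time and handed the job in at about 20.5 s. I pushed each along the deck with the half-closed fingertips. The middle one went straight in, and the two side ones were first slid to the centre line.

**Blue pebbles:** in the last picture no blue is left on the deck and the blues lie in a pile in the tin. I could not measure each one's height there. That the third dropped rests on the larger blue area in the tin (197 to 246 pixels) and on no blue being left at the gate.

**Red pebbles:** they are still at about (1, -72) and (-50, 59) mm in tray axes, where they started.

**Glue bottle and paint pot:** they look unmoved by eye; I did not measure them again.

**Arm:** it stood clear of everything at hand-in.

**One slip:** before the second pebble, the fingertips pressed on the deck with about 32 N during the descent. I raised them at once, and no pebble was touched.

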